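Hang a painted pot on the drying rail, slide it under the heater and press start

TASK

Take the white globe pot that stands on the bench with a steel hook strap on it, by the tab on its strap, and hook it over the open stretch of the drying rail, between the heater hood and the figure that already hangs there. Then slide it along the rail under the hood until its tab is in line with the pointer at the middle of the hood's front edge, and let go so that it hangs freely. Then start the heater: press the small flat-topped button on the sloping control box fully down and let it spring back, without pressing the mushroom-headed stop button and without pushing aside or knocking over any of the other things.

Things in the scene. Friction and masses are not known exactly. Their poses are not given: they have to be found in the camera images.
- carrier: The piece to hang (0.13 to 0.25 kg), upright on the bench: white globe pot 62 mm across, 64 high, foot 40 across, fixed to a bent steel strap with hook and tab; 183 mm high in all. Origin: centre of the foot's underside; z up. +x is the hook's open side, at the start within 0.7 rad of the robot's x. Round it, centres 90 to 111 mm off, stand a jar (-x), a mug (-y) and a pot (+y).
- carrier_hook (a point): Inner apex of the gabled hook, on the carrier's axis, 148 mm above the foot. Strap 20 mm wide (y), 4 thick: stem on the -x side; tip on the +x side, ending 47 mm below the apex, flared out to 22 mm from the axis. Stem and tip are 24 mm apart inside. Below the tip a mouth 31 mm high opens to +x: the bar enters there. Axes as the carrier's. Hung, it lies 7 mm above the bar's axis.
- carrier_tab (a point): Middle of the grip tab on top of the hook, 20 mm above the apex, 168 mm above the foot. The tab is 20 mm wide along the carrier's y, 8 mm thick (x), and reaches from 5 to 35 mm above the apex. Take it across its 20 mm width.
- rail_stand: The drying rail (fixed): drip tray 115 x 580 mm, 12 high; two grey posts 22 mm square, 230 high, 270 mm either side of the middle, carry a level steel bar, 12 mm in diameter, along the stand's y, axis 218 mm above the bench. Origin: on the bench under the middle of the bar; -x is the robot's side. The bar is open from above but for the hood. Hung pieces have their foot 77 mm above the bench.
- rail_mid (a point): The middle of the bar, on its axis; axes as the stand's (y along the bar, z up).
- heater: The drying head (fixed): aluminium hood 130 mm long (y) on a post behind the bar, over its left or right part. Lower front edge 268 mm above the bench and 6 mm beyond the bar's axis (+x); from there the front rises away from the robot at 45 degrees to 347 mm. A hung tab passes just in front of this edge, 9 mm lower. Origin: on the bench under the bar, in line with the pointer.
- heater_mark (a point): The mark: middle of the hood's lower front edge, 268 mm above the bench, where the dark pointer bar on the sloping front ends. Axes as the stand's: the carrier is at the mark when its hook has y = 0 here. The hood is too low to hook the carrier on here: slide it in. To hold the tab here the tool must lean back towards the robot, 25 to 45 degrees from vertical.
- hung_figure: Small green figure, 36 mm across, on a strap like the carrier's, already hanging on the bar on the other side of its middle from the heater (loose, 0.14 kg). Leave it. Origin: underside of its foot, 148 mm below its hook's apex; axes as the carrier's.
- console: Control box (fixed): grey, 130 mm deep (x), 170 wide (y), its face sloping up away from the robot from 25 mm high in front to 106 behind. The face's normal leans 35 degrees from vertical towards the box's -x: press along (sin 35, 0, -cos 35) of its frame. Origin: centre of its underside. On it: stop mushroom at y = -50 mm, start button at 0, white pilot lamp (22 across, 16 proud) at +46.
- start_top (a point): Centre of the top of the start button: black, flat-topped, 23 mm in diameter, 18 mm proud of the face and 12 mm proud of its steel bezel (31 across). Moves with the button; z is its axis, outward.
- start (a joint): Travel of the start button: 0 out, 0.006 m fully down; its spring takes 1.5 N to start and 5 N fully down, and brings it back.
- stop_top (a point): Centre of the top of the stop button: black mushroom head 40 mm in diameter, 29 mm proud of the face, 50 mm to the -y side of the start button. Not to be pressed.
- stop (a joint): Travel of the stop button: 0 out, 0.006 m fully down; 1.5 to 5 N.
- brush_jar: Glass jar of brushes (loose), 62 mm across, brushes up to 228 mm high within 35 mm of its axis. Origin: centre of its foot.
- globe_a: Loose white globe pot without a strap, 62 mm across, 64 mm high. Origin: centre of its foot.
- globe_b: Another loose white globe pot without a strap, 62 mm across, 64 mm high. Origin: centre of its foot.
- mug: Glass mug (loose), 68 mm across, 100 mm high, handle at its +y side. Origin: centre of its foot.
- tape: Roll of tape (loose) lying flat, 90 mm across, 22 mm high. Origin: centre of its underside.
- water: Clear water bottle (loose), 72 mm across, 235 mm high, beyond the left end of the rail. Origin: centre of its foot.
Not all that is in view belongs to the job. What is shaped like the carrier but pink is not meant. There is more than one size of the console; the job needs the larger.

How it is judged:
On the way, in this order (a step that is already met when the one before it is completed fails the run):
1. The carrier hangs hooked over the bar on its open stretch, clear of the hood (at least 75 mm along the bar from the pointer) (x of carrier_hook in the frame of rail_mid between -0.01 and 0.01 m and y of carrier_hook in the frame of rail_mid between -0.255 and 0.255 m and z of carrier_hook in the frame of rail_mid between 0.001 and 0.013 m and angle between carrier's own z axis and vertical below 0.3 rad and (y of carrier_hook in the frame of heater_mark above 0.075 m or y of carrier_hook in the frame of heater_mark below -0.075 m)), for 0.15 s.
2. The carrier hangs on the bar at the pointer (within 12 mm along the bar) and is let go (x of carrier_hook in the frame of rail_mid between -0.01 and 0.01 m and y of carrier_hook in the frame of rail_mid between -0.255 and 0.255 m and z of carrier_hook in the frame of rail_mid between 0.001 and 0.013 m and angle between carrier's own z axis and vertical below 0.3 rad and y of carrier_hook in the frame of heater_mark between -0.012 and 0.012 m and contact force between the fingers and carrier below 0.2 N), for 0.2 s.
3. The start button is pressed fully down (5 of its 6 mm or more) with the carrier hanging at the pointer (x of carrier_hook in the frame of rail_mid between -0.01 and 0.01 m and y of carrier_hook in the frame of rail_mid between -0.255 and 0.255 m and z of carrier_hook in the frame of rail_mid between 0.001 and 0.013 m and angle between carrier's own z axis and vertical below 0.3 rad and y of carrier_hook in the frame of heater_mark between -0.012 and 0.012 m and value of joint start above 0.005 m), for 0.04 s.
At the end, for the whole second after the job is handed in: The carrier hangs freely by its hook on the bar, upright within 0.3 rad, at rest (under 0.04 m/s), its hook within 12 mm of the pointer along the bar; the start button has been pressed fully and has sprung back (within 1 mm of out), and the stop button is out (all of step 2 and linear speed of carrier below 0.04 m/s and value of joint each of start, stop below 0.001 m); the robot touches nothing.
It fails at once if The stop button is pressed (over 3 mm) (value of joint stop above 0.003 m).
It fails at once if The carrier is tipped over or dropped on its side (over 1.0 rad) (angle between carrier's own z axis and vertical above 1 rad).
It fails at once if The hanging figure is pushed aside (over 40 mm) (distance of hung_figure from where it was at the start of the episode above 0.04 m).
It fails at once if The brush jar, mug, tape, bottle or a loose pot is pushed aside (over 40 mm) or knocked over (over 0.5 rad) (distance of any of brush_jar, globe_a, globe_b, mug, tape, water from where it was at the start of the episode above 0.04 m or angle between any of brush_jar, globe_a, globe_b, mug, tape, water's own z axis and vertical above 0.5 rad).
It also fails if it takes over 54 s, if anything falls off the work surface, if the arm or the gripper's body presses on something with over 40 N, if the wrist force passes 120 N, or if a joint passes its speed limit or range.

ROBOT

A 6-joint arm with a two-finger parallel gripper is mounted at the origin on the work surface. World frame = base frame: x ahead of the robot, y to its left, z up, the work surface at z = 0. Lengths are in m, angles in rad, forces in N, time in s.
With the tool pointing down it reaches from about 0.3 to 0.775 m from the base axis. Payload 14.6 kg.
Tool frame: the origin (TCP) lies midway between the tips of the shut fingers; the grasp point (between the pads) lies 19 mm behind it (tcp_to_grasp is the distance from the TCP to the grasp point, in m); z points along the fingers, y is the line along which they close (so a half turn about z gives the same grasp; the last joint's range is limited). The gripper opens to 94 mm and grips with 3 to 60 N. Pads are 16 mm wide; open, the fingers measure 119 mm over their backs; the gripper's body (75 mm by 177 mm) begins 78 mm behind the grasp point.
Start: joints at [1.222, 0.3, 1.521, -0, 1.321, -0.067], TCP at [0.153, 0.528, 0.177] pointing down, gripper open.
Joint ranges: [-3.03, 3.03], [-0.79, 2.21], [0.23, 2.52], [-1.04, 4.18], [0, 3.07], [-2.55, 2.55]. Speed limits (rad/s): [2.22, 2.22, 2.57, 3.14, 3.14, 3.14].

INTERFACE

Orientations are given as [roll, pitch, yaw] about the fixed x, y, z axes, in that order (R = Rz(yaw) Ry(pitch) Rx(roll)).
In Python, from station import * gives the robot as it stands.
- The arm moves only by the tool send_rows, never from a script. Its argument "motion" is a list of rows, each a list of 3 entries, a list of its own where there are three numbers: the shift along the tool's x, y, z in units of 0.03 m (1.0 is 0.03 m), then the turn, a rotation vector about the tool's x, y, z in units of 0.12 rad (1.0 is 0.12 rad), then the opening, from -1 (shut) to 1 (fully open). In form: [[[x, y, z], [rx, ry, rz], grip], ...]. A call has 1 to 12 rows; each row shifts and turns the commanded pose from where the row before left it, along the tool's axes as they then stand; what a row does not reach is not made up. A row lasts 1/10 s, in which the tool goes at most 50 mm and 8.59 degrees, less where a joint would pass 70% of its speed; a pose out of reach is approached as far as the arm can. A call with a number of a shift or a turn outside -1 to 1 is refused whole. A call with a gripper value outside its range is refused whole. The fingers move at their own pace and stop on an object; "squeeze" is the grip in N (left out, the last holds). Time passes only in rows, so rows that do not move let the fingers close. It gives the time, the measured TCP pose, the force, the opening and the grip force at its end, in the units of the state.
- get_obs(): the state, without advancing time (a new reading comes with each control period).
- camera(name): name is "side" or "top" or "wrist"; returns a dict with "pixels" (384x512x3 uint8, red, green, blue), "depth" (384x512 float32, m along the optical axis (not along the pixel's ray), 0 where there is no reading), "fx", "fy", "cx", "cy" (pixels), "rvec" (rotation vector, rad) and "tvec" (3), from world to camera coordinates, as OpenCV has them. Camera axes: x right, y down, z forward; pixel columns grow to the right and rows downward; lengths in m; the calibration is good to about 2 mm. A picture is of the moment at which its call begins.
- hand_in(): hands the job in; it is judged then, once.
The state is a dict: "time_s": time; "qpos": joint angles; "joint_vel": joint speeds; "tau": joint torques, N m; "ee_pos": TCP position; "eef_rot": TCP orientation; "force": force on the tool from outside, world axes, zero at the start; "moment": the same for the moment, N m; "grip_width": finger opening in m; "grip_force": force on a finger pad.
Only numpy, scipy, OpenCV 4.12 (cv2) and the standard library are available. Lean on these libraries where they do the work, as an engineer would, in place of code of your own. Each camera call takes 0.05 s, during which the arm holds its last target. There are 200 camera calls.

## Working session

There is one attempt and no reset: what is moved stays moved. The work goes in short steps, Python scripts to look and compute and a tool call to move; the robot and the scene stay as the last step left them, time stands still between calls to the robot, and variables do not carry over. Pictures are saved under pics/ and viewed, at most 10 in all, crops included, and the job is handed in when it is done.

Besides the shell and the picture viewer there is one more tool, called after "Request:" by a JSON object that holds its "op" and its "data", one argument or row to a line. send_rows: Moves the arm, as the interface text tells. Its arguments: {"type":"object","properties":{"motion":{"type":"array"},"squeeze":{"type":"number"}},"required":["motion"]}

```bash
ls; mkdir -p pics; cat > h.py <<'E'
from station import *
import numpy as np, cv2
from scipy.spatial.transform import Rotation as R
def cam(n):
    c=camera(n); np.savez(f'{n}.npz',**c); return c
def load(n):
    return dict(np.load(f'{n}.npz'))
def px2w(c,u,v,z=None,win=0):
    d=c['depth']; zz=d[int(round(v)),int(round(u))] if z is None else z
    p=np.array([(u-c['cx'])/c['fx']*zz,(v-c['cy'])/c['fy']*zz,zz])
    Rm=cv2.Rodrigues(c['rvec'])[0]; return Rm.T@(p-c['tvec'].ravel())
def w2px(c,P):
    Rm=cv2.Rodrigues(c['rvec'])[0]; p=Rm@np.asarray(P,float)+c['tvec'].ravel()
    return np.array([c['fx']*p[0]/p[2]+c['cx'],c['fy']*p[1]/p[2]+c['cy']])
def cloud(c):
    v,u=np.mgrid[0:384,0:512]; z=c['depth']
    p=np.stack([(u-c['cx'])/c['fx']*z,(v-c['cy'])/c['fy']*z,z],-1)
    Rm=cv2.Rodrigues(c['rvec'])[0]; return (p-c['tvec'].ravel())@Rm
E
python3 - <<'E'
from h import *
o=get_obs(); print(o)
a=cam('top');b=cam('side');w=cam('wrist')
for n,c in(('top',a),('side',b),('wrist',w)):
    print(n,c['fx'],c['cx'],(-cv2.Rodrigues(c['rvec'])[0].T@c['tvec'].ravel()).round(3))
    cv2.imwrite(f'pics/{n}0.png',cv2.resize(c['pixels'][...,::-1],(800,600),interpolation=cv2.INTER_CUBIC))
E
```

```text
pics
{'time_s': 0.0, 'qpos': array([ 1.22238762e+00,  3.00462167e-01,  1.52156971e+00, -1.15365583e-05,
        1.32070931e+00, -6.66230659e-02]), 'joint_vel': array([ 0.0002068 , -0.00248791,  0.00241685, -0.00183598,  0.00035505,
        0.00063827]), 'tau': array([-7.05341081e-04, -5.31821716e+01, -3.52705014e+01,  7.07658450e-02,
        2.47379526e-02, -7.44307886e-05]), 'ee_pos': array([0.15285685, 0.52802602, 0.17609606]), 'eef_rot': array([-3.14044592e+00, -6.53131604e-05,  2.85980984e+00]), 'force': array([ 0.23457007,  0.17150555, -0.04138298]), 'moment': array([ 0.01032069, -0.04097186,  0.01444424]), 'grip_force': 0.0, 'grip_width': 0.09419786242546047}
top 467.7972981016043 255.3992020489725 [0.165 0.004 1.406]
side 470.81557665589213 262.54847419155294 [ 0.332 -1.135  1.083]
wrist 293.5759773043468 255.94126374861608 [0.078 0.55  0.383]
```

View pics/top0.png

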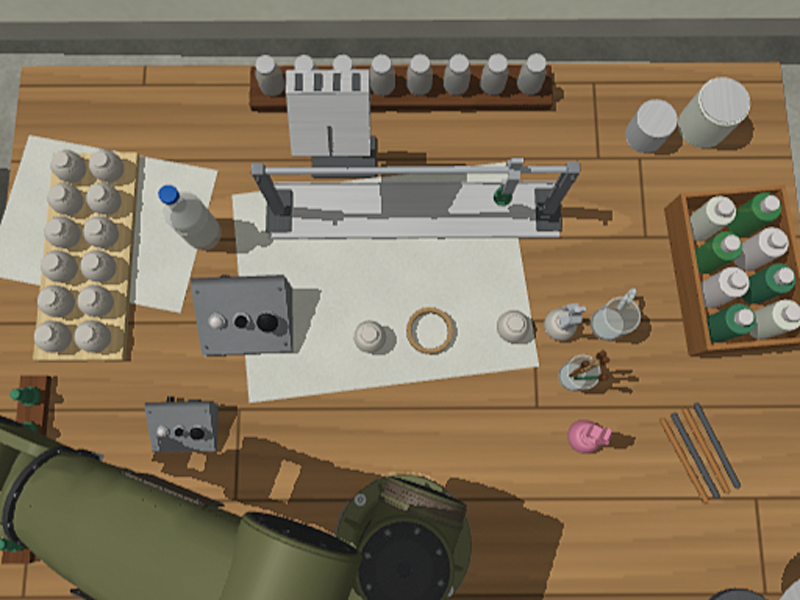

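View pics/side0.png

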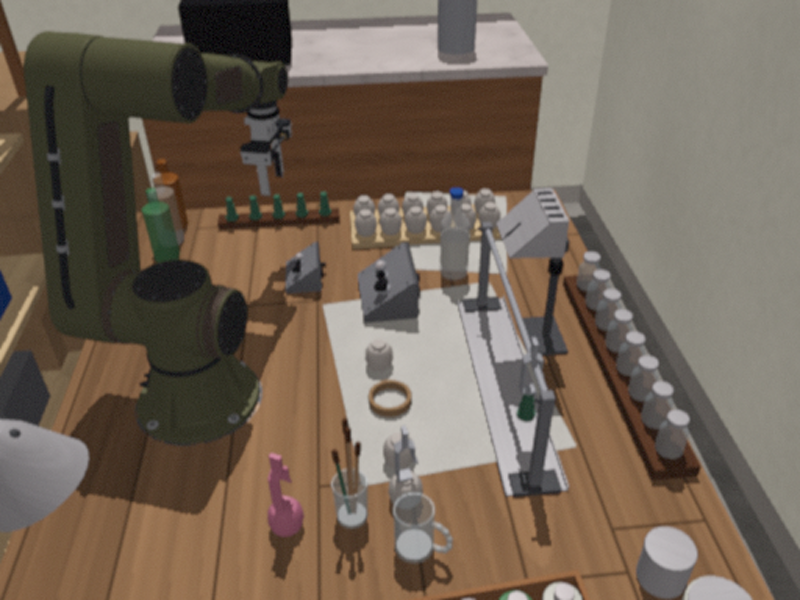

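The top view shows the carrier at (565,322), white with a steel strap. Things it could be confused with: the pink look-alike at (588,436) and the loose globes at (370,337) and (515,326). The hood is at (330,125), the figure at (505,190), the larger console at (243,315) and the small console at (183,425). In the side view the carrier is at (403,470). Next I'll make close crops.

```bash
python3 - <<'E'
from h import *
a=load('top');b=load('side')
def crop(c,u0,v0,w,h,s):
    return cv2.resize(c['pixels'][v0:v0+h,u0:u0+w,::-1],None,fx=s,fy=s,interpolation=cv2.INTER_CUBIC)
# top carrier 340..420 x 185..245 ; side carrier 230..310x 265..325
im=np.vstack([np.hstack([crop(a,335,185,80,60,5),crop(b,225,268,80,60,5)]),np.hstack([crop(a,115,170,80,60,5),crop(a,160,80,80,60,5)])])
cv2.imwrite('pics/crop1.png',im)
im=np.vstack([np.hstack([crop(b,300,110,80,60,5),crop(b,220,150,80,60,5)]),np.hstack([crop(a,305,90,80,60,5),crop(b,315,220,80,60,5)])])
cv2.imwrite('pics/crop2.png',im)
# cloud stats
P=cloud(a).reshape(-1,3);Q=cloud(b).reshape(-1,3)
for n,X in(('top',P),('side',Q)):
    z=X[:,2]
    # carrier tab: points high near carrier
    for nm,u,v in(('car',(.30,.60),(-.40,-.15)),):
        m=(X[:,0]>.3)&(X[:,0]<.48)&(X[:,1]<-.2)&(X[:,1]>-.5)&(z>.155)&(z<.24)
        print(n,'high near carrier',m.sum()); print(X[m][:60].round(3).tolist() if m.sum()<60 else X[m].mean(0))
E
```

```text
top high near carrier 136
[ 0.33919393 -0.31419175  0.19169573]
side high near carrier 198
[ 0.3328623  -0.3235896   0.18875549]
```

View pics/crop1.png

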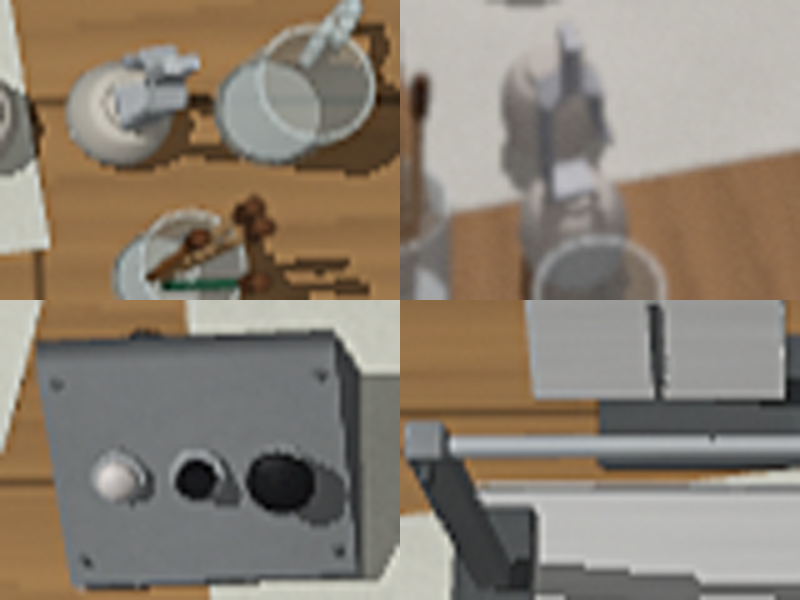

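View pics/crop2.png

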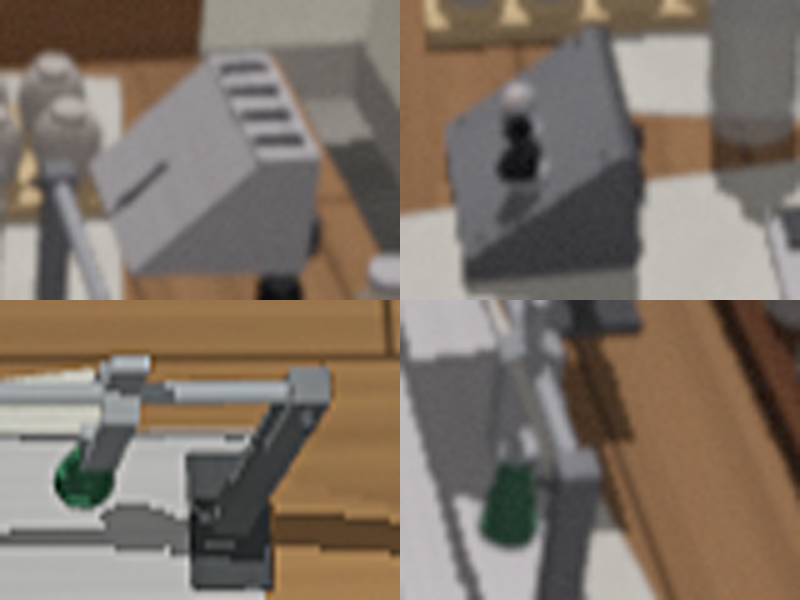

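Crop 1 confirms the choice: a white globe with a bent steel strap, tab near top px (367,196) and side px (339,276). On the larger console the start button is the middle one, near top px (154,206), with the mushroom on its -y side and the lamp on +y. Crop 2 shows the hood pointer ending near side px (324,151) and the figure hanging near the right post. Next I'll measure with the depth clouds.

```bash
python3 - <<'E'
from h import *
a=load('top');b=load('side')
np.set_printoptions(precision=4,suppress=True,linewidth=150)
for n,c in(('top',a),('side',b)):
    X=cloud(c); z=X[...,2]; rgb=c['pixels'].astype(int)
    def sel(x0,x1,y0,y1,z0,z1): return (X[...,0]>x0)&(X[...,0]<x1)&(X[...,1]>y0)&(X[...,1]<y1)&(z>z0)&(z<z1)
    m=sel(.37,.5,-.34,-.2,.156,.20); p=X[m]; print(n,'tab',m.sum(),p.mean(0),p.min(0),p.max(0)); 
    for q in p[::max(1,len(p)//25)]: print('   ',q)
    m=sel(.37,.5,-.34,-.2,.07,.156); p=X[m]; print(' strap',m.sum(),p.mean(0),p.min(0),p.max(0))
    m=sel(.37,.5,-.34,-.2,.02,.062); p=X[m]; print(' globe',m.sum(),p.mean(0),p.min(0),p.max(0))
    # bar: for y slices
    for y in(-.2,-.1,-.05,0,.05,.1,.2):
        m=sel(.55,.8,y-.01,y+.01,.21,.235); p=X[m]
        if len(p): i=p[:,2]>p[:,2].max()-.004; print(' bar',y,len(p),np.median(p,0),p[:,2].max())
    m=sel(.55,1.0,-.1,.3,.25,.37); p=X[m]; print(' hood',m.sum(),p.min(0),p.max(0))
    lo=sel(.55,1.0,-.1,.3,.262,.29); p=X[lo]; print('  hood low',p.min(0) if len(p) else 0,p.max(0) if len(p) else 0)
    # console black buttons
    dark=(rgb.max(-1)<45)&sel(.3,.6,.1,.4,.03,.16); 
    k,l,s,ce=cv2.connectedComponentsWithStats(dark.astype(np.uint8))
    for i in range(1,k):
        if s[i,4]>15: q=X[l==i]; print(' dark',s[i],ce[i],np.median(q,0))
E
```

```text
top tab 41 [ 0.4017 -0.2992  0.1762] [ 0.398  -0.3104  0.1567] [ 0.4075 -0.2904  0.1868]
    [ 0.4075 -0.3074  0.184 ]
    [ 0.4071 -0.3096  0.1855]
    [ 0.4053 -0.2918  0.1817]
    [ 0.4051 -0.2943  0.1824]
    [ 0.4054 -0.2973  0.181 ]
    [ 0.4044 -0.2987  0.186 ]
    [ 0.4052 -0.3024  0.1819]
    [ 0.4047 -0.3044  0.1844]
    [ 0.4042 -0.3065  0.1868]
    [ 0.405  -0.3102  0.1826]
    [ 0.4044 -0.2913  0.1721]
    [ 0.4027 -0.2919  0.1808]
    [ 0.403  -0.2949  0.1792]
    [ 0.4025 -0.297   0.1818]
    [ 0.402  -0.2991  0.1841]
    [ 0.4026 -0.3024  0.1813]
    [ 0.4019 -0.3042  0.1849]
    [ 0.4026 -0.3079  0.1808]
    [ 0.4025 -0.3104  0.1813]
    [ 0.4032 -0.2904  0.1641]
    [ 0.4017 -0.2912  0.1719]
    [ 0.401  -0.2929  0.1758]
    [ 0.3995 -0.2937  0.1836]
    [ 0.4002 -0.2974  0.1796]
    [ 0.3993 -0.2989  0.1843]
    [ 0.3995 -0.3018  0.1833]
    [ 0.4    -0.3051  0.1807]
    [ 0.4001 -0.3079  0.1802]
    [ 0.4009 -0.2908  0.1616]
    [ 0.4    -0.2923  0.1666]
    [ 0.3985 -0.2931  0.1745]
    [ 0.3981 -0.2953  0.1764]
    [ 0.3985 -0.2985  0.1744]
    [ 0.3987 -0.3015 
[... 2482 characters left out ...]
0.0702] [ 0.4248 -0.288   0.1555]
 globe 411 [ 0.3965 -0.2751  0.0453] [ 0.3701 -0.3291  0.0214] [ 0.4331 -0.2012  0.062 ]
 bar -0.2 65 [ 0.637  -0.2016  0.2219] 0.23332394674621787
 bar -0.1 19 [ 0.6389 -0.1005  0.2225] 0.2255069207992372
 bar -0.05 16 [ 0.6387 -0.0505  0.2208] 0.2271491322281776
 bar 0 15 [0.6384 0.0012 0.2219] 0.2268715611072704
 bar 0.05 14 [0.6378 0.0477 0.2215] 0.2248906087116901
 bar 0.1 30 [0.7564 0.1051 0.2191] 0.22370742469902571
 bar 0.2 14 [0.6386 0.2008 0.2207] 0.22473328428202713
 hood 1560 [0.6438 0.0438 0.2507] [0.7804 0.1867 0.3528]
  hood low [0.6438 0.045  0.2628] [0.7804 0.1867 0.2899]
 dark [240 174   7  12  59] [243.4237 180.2373] [0.4012 0.2429 0.085 ]
```

Request:
{"op": "send_rows", "data": {
  "motion": [
    [[0, 0, -1], [0, 0, -0.587], 1],
    [[0, 0, -1], [0, 0, -0.587], 1],
    [[0, 0, -1], [0, 0, -0.587], 1],
    [[0, 0, -1], [0, 0, -0.587], 1],
    [[-1, -1, 0], [0, 0, 0], 1],
    [[-1, -1, 0], [0, 0, 0], 1],
    [[-1, -1, 0], [0, 0, 0], 1],
    [[-1, -1, 0], [0, 0, 0], 1],
    [[-1, -1, 0], [0, 0, 0], 1],
    [[-1, -1, 0], [0, 0, 0], 1],
    [[-1, -1, 0], [0, 0, 0], 1],
    [[-1, -1, 0], [0, 0, 0], 1]
  ],
  "squeeze": 20
}}

```text
time_s: 1.35
ee_pos: [0.3939, 0.2868, 0.2966]
eef_rot: [-3.142, -0.0, 3.142]
force: [-0.6, 0.4, -0.2]
grip_width: 0.0936
grip_force: 0.0
```

Request:
{"op": "send_rows", "data": {
  "motion": [
    [[0, -1, 0], [0, 0, 0], 1],
    [[0, -1, 0], [0, 0, 0], 1],
    [[0, -1, 0], [0, 0, 0], 1],
    [[0, -1, 0], [0, 0, 0], 1],
    [[0, -1, 0], [0, 0, 0], 1],
    [[0, -1, 0], [0, 0, 0], 1],
    [[0, -1, 0], [0, 0, 0], 1],
    [[0, -1, 0], [0, 0, 0], 1],
    [[0, -1, 0], [0, 0, 0], 1],
    [[0, -1, 0], [0, 0, 0], 1],
    [[0, -1, 0], [0, 0, 0], 1],
    [[0, -1, 0], [0, 0, 0], 1]
  ]
}}

```text
time_s: 2.55
ee_pos: [0.3926, -0.0729, 0.2966]
eef_rot: [3.142, -0.0, 3.142]
force: [0.8, 0.2, -1.0]
grip_width: 0.094
grip_force: 0.0
```

Request:
{"op": "send_rows", "data": {
  "motion": [
    [[0, -1, 0], [0, 0, 0], 0.2],
    [[0, -1, 0], [0, 0, 0], 0.2],
    [[0, -1, 0], [0, 0, 0], 0.2],
    [[0, -1, 0], [0, 0, 0], 0.2],
    [[0, -1, 0], [0, 0, 0], 0.2],
    [[0, 0, 0], [0, 0, 0], 0.2],
    [[0, 0, 0], [0, 0, 0], 0.2]
  ]
}}

```text
time_s: 3.25
ee_pos: [0.3927, -0.2218, 0.2963]
eef_rot: [3.141, -0.001, 3.14]
force: [0.3, -0.1, 1.3]
grip_width: 0.0562
grip_force: 0.0
```

```bash
python3 - <<'E'
from h import *
np.set_printoptions(precision=4,suppress=True,linewidth=150)
a=load('top');b=load('side')
w=cam('wrist'); X=cloud(w); z=X[...,2]
m=(np.abs(X[...,0]-.40)<.03)&(np.abs(X[...,1]+.302)<.03)
t=m&(z>.177)&(z<.19); p=X[t]; print('tabtop',len(p),p.mean(0),p.min(0),p.max(0)); 
r=cv2.minAreaRect((p[:,:2]*1000).astype(np.float32)); print(r)
s=m&(z>.10)&(z<.155); p=X[s]; print('strap',len(p),p.mean(0),p.min(0),p.max(0)); r=cv2.minAreaRect((p[:,:2]*1000).astype(np.float32)); print(r)
# jar/mug/pot extents
for n,x0,x1,y0,y1,zl in(('jar',.24,.36,-.38,-.24,.1),('mug',.33,.48,-.5,-.35,.07)):
    for c in(w,a):
        C=cloud(c).reshape(-1,3);q=C[(C[:,0]>x0)&(C[:,0]<x1)&(C[:,1]>y0)&(C[:,1]<y1)&(C[:,2]>zl)&(C[:,2]<.24)]
        if len(q): print(n,len(q),q.min(0),q.max(0),q.mean(0))
uv=w2px(w,[.402,-.302,.183]); print(uv)
u0=int(np.clip(uv[0]-50,0,412));v0=int(np.clip(uv[1]-37,0,310))
cv2.imwrite('pics/w1.png',cv2.resize(w['pixels'][v0:v0+75,u0:u0+100,::-1],None,fx=8,fy=8,interpolation=cv2.INTER_CUBIC)); print(u0,v0)
E
```

```text
tabtop 129 [ 0.4013 -0.3018  0.1809] [ 0.3964 -0.3124  0.1775] [ 0.4065 -0.292   0.1828]
((401.5758972167969, -302.1097412109375), (8.18498420715332, 20.146608352661133), 11.364814758300781)
strap 404 [ 0.3972 -0.3007  0.1371] [ 0.3838 -0.3148  0.1004] [ 0.4212 -0.2889  0.1548]
((403.7600402832031, -301.8857421875), (38.35679626464844, 20.285381317138672), 9.303528785705566)
jar 1088 [ 0.2804 -0.3421  0.1005] [ 0.329  -0.2949  0.2268] [ 0.3061 -0.3254  0.1797]
jar 174 [ 0.282  -0.3391  0.104 ] [ 0.3284 -0.294   0.2283] [ 0.306  -0.3238  0.1745]
mug 1198 [ 0.3725 -0.4355  0.07  ] [ 0.4593 -0.3654  0.1001] [ 0.4087 -0.4022  0.0885]
mug 274 [ 0.3734 -0.4359  0.0703] [ 0.462  -0.3637  0.1058] [ 0.411  -0.4003  0.0901]
[184.5647 189.9152]
134 152
```

View pics/w1.png

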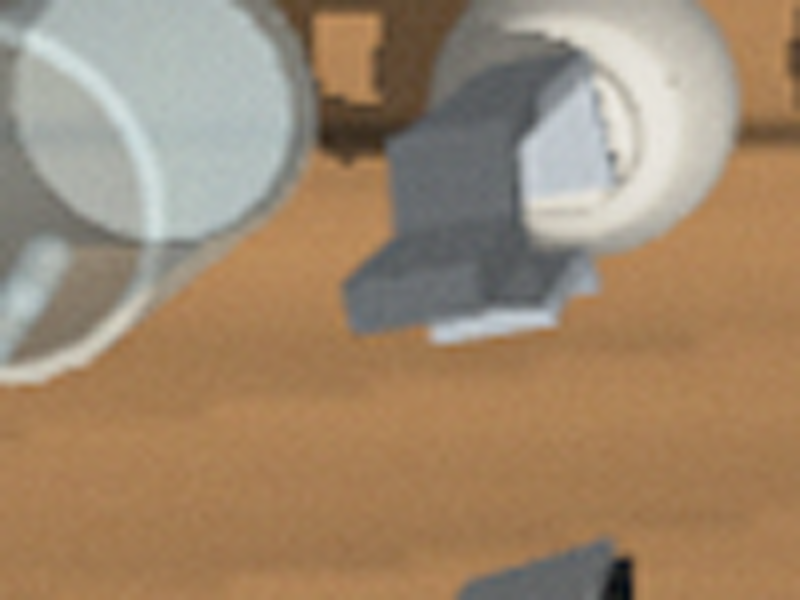

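The tab's middle is at (0.4016, -0.3021), its top at about 0.183, and the carrier's yaw is about +0.18 rad. The crop shows the tab at (440,280), clear of the mug rim.

Request:
{"op": "send_rows", "data": {
  "motion": [
    [[-0.1, -0.9, 0], [0, 0, 0], 0.2],
    [[-0.1, -0.9, 0], [0, 0, 0], 0.2],
    [[-0.1, -0.88, 0], [0, 0, 0], 0.2],
    [[0, 0, 0], [0, 0, -0.75], 0.2],
    [[0, 0, 0], [0, 0, -0.75], 0.2],
    [[0, 0, 1], [0, 0, 0], 0.2],
    [[0, 0, 1], [0, 0, 0], 0.2],
    [[0, 0, 0], [0, 0, 0], 0.2],
    [[0, 0, 0], [0, 0, 0], 0.2]
  ]
}}

```text
time_s: 4.2
ee_pos: [0.4023, -0.3016, 0.2377]
eef_rot: [-3.141, 0.0, -2.961]
force: [-0.6, -1.0, 0.4]
grip_width: 0.0567
grip_force: 0.0
```

Request:
{"op": "send_rows", "data": {
  "motion": [
    [[0, 0, 0.9], [0, 0, 0], 0.2],
    [[0, 0, 0.9], [0, 0, 0], 0.2],
    [[0, 0, 0.6], [0, 0, 0], 0.2],
    [[0, 0, 0.45], [0, 0, 0], 0.2],
    [[0, 0, 0], [0, 0, 0], 0.0],
    [[0, 0, 0], [0, 0, 0], -1],
    [[0, 0, 0], [0, 0, 0], -1],
    [[0, 0, 0], [0, 0, 0], -1],
    [[0, 0, 0], [0, 0, 0], -1],
    [[0, 0, 0], [0, 0, 0], -1],
    [[0, 0, 0], [0, 0, 0], -1],
    [[0, 0, 0], [0, 0, 0], -1]
  ],
  "squeeze": 25
}}

```text
time_s: 5.4
ee_pos: [0.4021, -0.3022, 0.1516]
eef_rot: [-3.141, 0.001, -2.962]
force: [0.1, 0.8, 5.9]
grip_width: 0.0186
grip_force: 25.0
```

Request:
{"op": "send_rows", "data": {
  "motion": [
    [[0, 0, -0.3], [0, 0, 0], -1],
    [[0, 0, -0.7], [0, 0, 0], -1],
    [[0, 0, -0.8], [0, 0, 0], -1],
    [[0, 0, -0.8], [0, 0, 0], -1],
    [[0, 0, -0.8], [0, 0, 0], -1],
    [[0, 0, -0.7], [0, 0, 0], -1],
    [[0, 0, -0.4], [0, 0, 0], -1],
    [[0, 0, 0], [0, 0, 0.3], -1],
    [[0, 0, 0], [0, 0, 0.5], -1],
    [[0, 0, 0], [0, 0, 0.5], -1],
    [[0, 0, 0], [0, 0, 0.2], -1],
    [[0, 0, 0], [0, 0, 0], -1]
  ]
}}

```text
time_s: 6.6
ee_pos: [0.4018, -0.302, 0.2859]
eef_rot: [3.141, -0.0, -3.141]
force: [0.6, 1.4, -0.6]
grip_width: 0.0183
grip_force: 25.0
```

Request:
{"op": "send_rows", "data": {
  "motion": [
    [[-0.2, 0.3, 0], [0, 0, 0], -1],
    [[-0.4, 0.6, 0], [0, 0, 0], -1],
    [[-0.5, 0.8, 0], [0, 0, 0], -1],
    [[-0.5, 0.9, 0], [0, 0, 0], -1],
    [[-0.5, 0.9, 0], [0, 0, 0], -1],
    [[-0.6, 0.9, 0], [0, 0, 0], -1],
    [[-0.6, 0.9, 0], [0, 0, 0], -1],
    [[-0.6, 0.9, 0], [0, 0, 0], -1],
    [[-0.6, 0.8, 0], [0, 0, 0], -1],
    [[-0.5, 0.6, 0], [0, 0, 0], -1],
    [[-0.3, 0.3, 0], [0, 0, 0], -1],
    [[-0.1, 0.1, 0], [0, 0, 0], -1]
  ]
}}

```text
time_s: 7.8
ee_pos: [0.5644, -0.0611, 0.2858]
eef_rot: [3.141, -0.001, -3.14]
force: [-0.5, -0.8, -2.3]
grip_width: 0.0182
grip_force: 25.0
```

Request:
{"op": "send_rows", "data": {
  "motion": [
    [[0, 0, 0], [0, 0, 0], -1],
    [[0, 0, 0], [0, 0, 0], -1],
    [[0, 0, 0], [0, 0, 0], -1]
  ]
}}

```text
time_s: 8.1
ee_pos: [0.5636, -0.0628, 0.2863]
eef_rot: [-3.141, 0.0, 3.141]
force: [0.2, -0.6, -0.8]
grip_width: 0.0184
grip_force: 25.0
```

```bash
python3 - <<'E'
from h import *
np.set_printoptions(precision=4,suppress=True,linewidth=150)
o=get_obs(); print(o['ee_pos'],o['eef_rot'],o['qpos'],o['grip_width'])
b=cam('side');a=cam('top')
X=cloud(b); q=X.reshape(-1,3); q=q[(np.abs(q[:,0]-.56)<.06)&(np.abs(q[:,1]+.06)<.05)&(q[:,2]>.10)&(q[:,2]<.3)]
for z in np.arange(.12,.30,.01):
    s=q[np.abs(q[:,2]-z)<.005]
    if len(s): print(z.round(3),len(s),s.min(0),s.max(0))
uv=w2px(b,[.58,-.06,.22]).astype(int); print(uv)
u0,v0=uv[0]-50,uv[1]-37
cv2.imwrite('pics/s2.png',cv2.resize(b['pixels'][v0:v0+75,u0:u0+100,::-1],None,fx=8,fy=8,interpolation=cv2.INTER_CUBIC)); print(u0,v0)
E
```

```text
[ 0.5636 -0.0628  0.2863] [-3.1415  0.0002  3.1407] [-0.1756  0.2831  1.2919 -0.0001  1.5665 -1.7455] 0.01839859434554107
0.13 2 [ 0.5621 -0.0833  0.1342] [ 0.565  -0.0823  0.1348]
0.14 10 [ 0.5437 -0.0895  0.1374] [ 0.5738 -0.0803  0.1447]
0.15 33 [ 0.5331 -0.0942  0.1453] [ 0.5869 -0.0675  0.1546]
0.16 53 [ 0.5319 -0.0956  0.1554] [ 0.5893 -0.0709  0.165 ]
0.17 59 [ 0.5322 -0.0956  0.1651] [ 0.5892 -0.0555  0.1748]
0.18 76 [ 0.5342 -0.0951  0.1757] [ 0.5902 -0.0555  0.1849]
0.19 80 [ 0.5373 -0.0916  0.185 ] [ 0.5839 -0.0523  0.1948]
0.2 49 [ 0.5465 -0.0785  0.195 ] [ 0.5775 -0.0523  0.205 ]
0.21 16 [ 0.5469 -0.0753  0.205 ] [ 0.5723 -0.0554  0.213 ]
0.22 6 [ 0.5464 -0.0759  0.2197] [ 0.5504 -0.0579  0.2243]
0.23 10 [ 0.5465 -0.0763  0.2263] [ 0.5506 -0.0528  0.2349]
0.24 14 [ 0.5466 -0.0751  0.2372] [ 0.5844 -0.0566  0.243 ]
0.25 14 [ 0.5467 -0.0759  0.2453] [ 0.5791 -0.0544  0.2547]
0.26 16 [ 0.5463 -0.0783  0.2552] [ 0.5778 -0.0532  0.2645]
0.27 14 [ 0.5472 -0.0749  0.265 ] [ 0.5806 -0.0543  0.2747]
0.28 46 [ 0.5464 -0.0767  0.2752] [ 0.5791 -0.0518  0.2846]
0.29 10 [ 0.5561 -0.075   0.2851] [ 0.5669 -0.0572  0.2949]
[310 200]
260 163
```

View pics/s2.png

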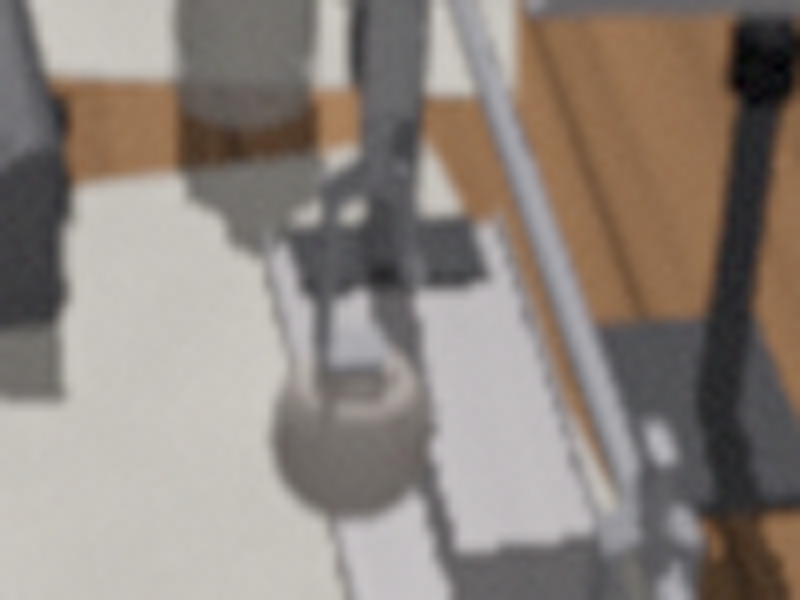

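The carrier hangs upright in the grip, with the pot at crop (350,440) and the strap stem at (325,300), short of the bar at (560,260). The bar's height falls in the middle of the mouth.

Request:
{"op": "send_rows", "data": {
  "motion": [
    [[-0.2, 0, 0], [0, 0, 0], -1],
    [[-0.4, 0, 0], [0, 0, 0], -1],
    [[-0.4, 0, 0], [0, 0, 0], -1],
    [[-0.4, 0, 0], [0, 0, 0], -1],
    [[-0.4, 0, 0], [0, 0, 0], -1],
    [[-0.4, 0, 0], [0, 0, 0], -1],
    [[-0.25, 0, 0], [0, 0, 0], -1],
    [[-0.1, 0, 0], [0, 0, 0], -1],
    [[0, 0, 0], [0, 0, 0], -1],
    [[0, 0, 0], [0, 0, 0], -1]
  ]
}}

```text
time_s: 9.2
ee_pos: [0.6402, -0.0621, 0.2863]
eef_rot: [-3.142, 0.0, 3.142]
force: [-0.6, -0.0, -0.6]
grip_width: 0.0189
grip_force: 25.0
```

Request:
{"op": "send_rows", "data": {
  "motion": [
    [[0, 0, 0.3], [0, 0, 0], -1],
    [[0, 0, 0.4], [0, 0, 0], -1],
    [[0, 0, 0.4], [0, 0, 0], -1],
    [[0, 0, 0.4], [0, 0, 0], -1],
    [[0, 0, 0.25], [0, 0, 0], -1],
    [[0, 0, 0.12], [0, 0, 0], -1],
    [[0, 0, 0], [0, 0, 0], -1],
    [[0, 0, 0], [0, 0, 0], -1]
  ]
}}

```text
time_s: 10.0
ee_pos: [0.6406, -0.0621, 0.2305]
eef_rot: [-3.142, 0.001, 3.142]
force: [-0.1, -0.4, -1.4]
grip_width: 0.0184
grip_force: 25.0
```

Request:
{"op": "send_rows", "data": {
  "motion": [
    [[0, 0, 0.08], [0, 0, 0], -1],
    [[0, 0, 0], [0, 0, 0], -1],
    [[0, 0, 0], [0, 0, 0], -0.5],
    [[0, 0, 0], [0, 0, 0], 0.0],
    [[0, 0, 0], [0, 0, 0], 0.2],
    [[0, 0, 0], [0, 0, 0], 0.2],
    [[0, 0, 0], [0, 0, 0], 0.2]
  ]
}}

```text
time_s: 10.7
ee_pos: [0.6404, -0.0621, 0.2275]
eef_rot: [3.142, -0.0, 3.142]
force: [-0.6, -0.3, -0.6]
grip_width: 0.0523
grip_force: 0.0
```

```bash
python3 - <<'E'
from h import *
np.set_printoptions(precision=4,suppress=True,linewidth=150)
b=cam('side');a=cam('top')
o=get_obs(); print(o['ee_pos'],o['eef_rot'],o['force'],o['grip_width'])
for c in(a,b):
  X=cloud(c); q=X.reshape(-1,3); q=q[(np.abs(q[:,0]-.64)<.06)&(np.abs(q[:,1]+.062)<.05)&(q[:,2]>.07)&(q[:,2]<.27)]
  for z in np.arange(.075,.27,.015):
    s=q[np.abs(q[:,2]-z)<.005]
    if len(s): print(z.round(3),len(s),s.min(0),s.max(0))
# ray intersection helper for pointer
def atz(c,u,v,z):
    p1=px2w(c,u,v,.5);p2=px2w(c,u,v,1.5); t=(z-p1[2])/(p2[2]-p1[2]); return p1+t*(p2-p1)
print('ptr top',atz(a,211.4,99.4,.268),'side',atz(b,323.6,151,.268))
X=cloud(a); m=(X[...,2]>.262)&(X[...,2]<.34)&(X[...,0]>.63)&(X[...,0]<.74)&(X[...,1]>.03)&(X[...,1]<.2)
p=X[m]; print('hood front',np.percentile(p[:,1],[0,1,50,99,100]))
g=a['pixels'].astype(int).sum(-1); d=m&(g<250); p=X[d]; print('pointer dark',d.sum(),np.median(p,0),p.min(0),p.max(0))
E
```

```text
[ 0.6404 -0.0621  0.2276] [ 3.1416 -0.0001  3.1416] [0.2431 0.0984 0.1774] 0.0558533999727392
0.075 1 [ 0.6367 -0.0852  0.0798] [ 0.6367 -0.0852  0.0798]
0.09 27 [ 0.6113 -0.093   0.0855] [ 0.6511 -0.0675  0.0945]
0.105 43 [ 0.6067 -0.0962  0.1003] [ 0.6528 -0.0562  0.1094]
0.12 62 [ 0.6087 -0.0957  0.115 ] [ 0.6673 -0.0507  0.125 ]
0.135 68 [ 0.616  -0.0871  0.1301] [ 0.6584 -0.0476  0.1399]
0.15 31 [ 0.6227 -0.0768  0.1451] [ 0.6474 -0.0524  0.1542]
0.165 10 [ 0.6229 -0.0736  0.1603] [ 0.6271 -0.0498  0.1682]
0.18 7 [ 0.6224 -0.0731  0.1755] [ 0.6613 -0.0621  0.183 ]
0.195 11 [ 0.6231 -0.0746  0.1906] [ 0.6554 -0.0559  0.1999]
0.21 17 [ 0.6233 -0.0837  0.2056] [ 0.6579 -0.0551  0.2147]
0.225 81 [ 0.6241 -0.1112  0.2201] [ 0.6522 -0.0124  0.2297]
0.24 8 [ 0.6363 -0.0766  0.237 ] [ 0.6418 -0.0598  0.245 ]
0.255 18 [ 0.6327 -0.0949  0.2515] [ 0.6498 -0.0338  0.26  ]
0.27 19 [ 0.6315 -0.1028  0.2653] [ 0.6512 -0.0313  0.27  ]
ptr top [0.6451 0.1183 0.268 ] side [0.6568 0.132  0.268 ]
hood front [0.0527 0.053  0.1171 0.1816 0.1833]
pointer dark 32 [0.666  0.1178 0.2958] [0.6446 0.0529 0.2706] [0.738  0.1201 0.3171]
```

It hangs upright: the stem's outer face is at x=0.623, so the axis is at about 0.639. The mark is at y≈0.118. Next I lean the open gripper 35 degrees around the tab, then grip again.

Request:
{"op": "send_rows", "data": {
  "motion": [
    [[0, 0, -0.33], [0, 0, 0], 0.2],
    [[0, 0, 0], [0, -0.6, 0], 0.2],
    [[0, 0, 0], [0, -0.9, 0], 0.2],
    [[0, 0, 0], [0, -0.9, 0], 0.2],
    [[0, 0, 0], [0, -0.9, 0], 0.2],
    [[0, 0, 0], [0, -0.9, 0], 0.2],
    [[0, 0, 0], [0, -0.6, 0], 0.2],
    [[0, 0, 0], [0, -0.29, 0], 0.2],
    [[-0.2, 0, 0.27], [0, 0, 0], 0.2],
    [[0, 0, 0], [0, 0, 0], 0.2],
    [[0, 0, 0], [0, 0, 0], 0.2]
  ]
}}

```text
time_s: 11.9
ee_pos: [0.6505, -0.0621, 0.2345]
eef_rot: [-3.142, 0.61, -3.141]
force: [-0.5, 0.2, -0.9]
grip_width: 0.0567
grip_force: 0.0
```

```bash
python3 - <<'E'
from h import *
o=get_obs(); Rm=R.from_euler('xyz',o['eef_rot']).as_matrix(); print(o['ee_pos'],Rm.round(3),'G',o['ee_pos']-.019*Rm[:,2],o['qpos'],o['force'])
E
```

```text
[ 0.65054302 -0.0620827   0.2345275 ] [[-0.82  -0.     0.573]
 [-0.     1.     0.   ]
 [-0.573 -0.    -0.82 ]] G [ 0.63965582 -0.06208515  0.25009891] [-0.20483235  0.14673061  1.69914291  0.18133963  0.70359584 -1.87857419] [-0.5279603   0.19627207 -0.88219884]
```

Request:
{"op": "send_rows", "data": {
  "motion": [
    [[0, 0, 0], [0, 0, 0], -0.3],
    [[0, 0, 0], [0, 0, 0], -1],
    [[0, 0, 0], [0, 0, 0], -1],
    [[0, 0, 0], [0, 0, 0], -1],
    [[0, 0, 0], [0, 0, 0], -1],
    [[0, 0, 0], [0, 0, 0], -1],
    [[0, 0.15, 0], [0, 0, 0], -1],
    [[0, 0.3, 0], [0, 0, 0], -1],
    [[0, 0.4, 0], [0, 0, 0], -1],
    [[0, 0.4, 0], [0, 0, 0], -1],
    [[0, 0.4, 0], [0, 0, 0], -1],
    [[0, 0.3, 0], [0, 0, 0], -1]
  ],
  "squeeze": 12
}}

```text
time_s: 13.1
ee_pos: [0.6499, -0.0023, 0.2343]
eef_rot: [3.141, 0.611, -3.141]
force: [0.1, -0.0, -0.1]
grip_width: 0.0005
grip_force: 0.0
```

```bash
python3 - <<'E'
from h import *
np.set_printoptions(precision=4,suppress=True,linewidth=150)
b=cam('side');w=cam('wrist')
def cr(c,u0,v0,ww,hh,s): return cv2.resize(c['pixels'][v0:v0+hh,u0:u0+ww,::-1],None,fx=s,fy=s,interpolation=cv2.INTER_CUBIC)
im=np.hstack([cr(b,270,130,100,150,4),cv2.resize(w['pixels'][:,:,::-1],(400,300)).repeat(1,0)[:300]if 0 else cv2.copyMakeBorder(cv2.resize(w['pixels'][...,::-1],(400,300)),0,300,0,0,cv2.BORDER_CONSTANT)])
cv2.imwrite('pics/m1.png',im)
E
```

```text
(no output)
```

View pics/m1.png

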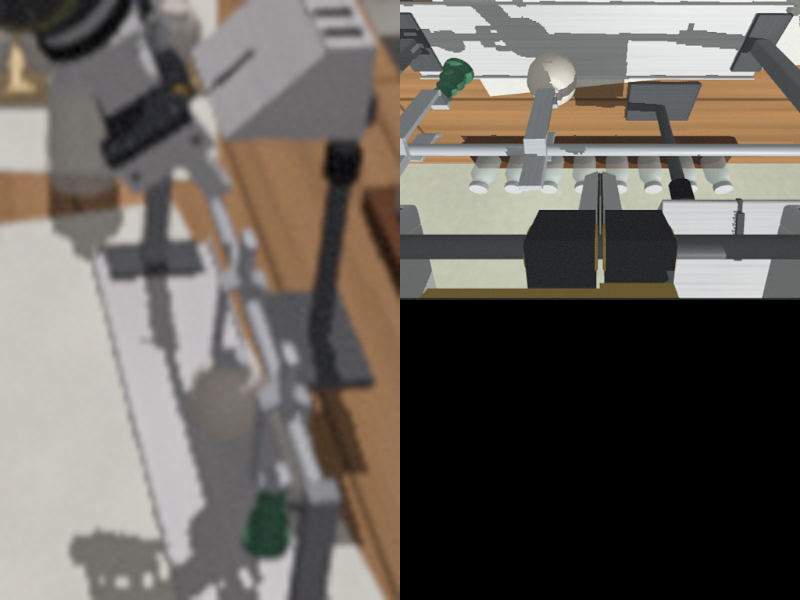

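The pictures show the carrier still hanging upright (pot at (222,400) left, (552,78) right), left of the shut fingers at (600,200). The grip slipped off or missed. I'll measure where the tab is now.

```bash
python3 - <<'E'
from h import *
np.set_printoptions(precision=4,suppress=True,linewidth=150)
b=load('side');w=load('wrist')
for n,c in(('side',b),('wrist',w)):
  X=cloud(c); q=X.reshape(-1,3); q=q[(np.abs(q[:,0]-.64)<.05)&(q[:,1]>-.12)&(q[:,1]<-.025)&(q[:,2]>.07)&(q[:,2]<.28)]
  print(n)
  for z in np.arange(.08,.28,.01):
    s=q[np.abs(q[:,2]-z)<.005]
    if len(s): print(z.round(3),len(s),s.min(0),s.max(0),s.mean(0))
E
```

```text
side
0.09 25 [ 0.6093 -0.0955  0.0859] [ 0.6516 -0.0605  0.0947] [ 0.6277 -0.0843  0.09  ]
0.1 42 [ 0.607  -0.0953  0.0951] [ 0.6537 -0.0624  0.105 ] [ 0.6299 -0.0861  0.1001]
0.11 48 [ 0.6077 -0.0935  0.1051] [ 0.6526 -0.0579  0.115 ] [ 0.6256 -0.0835  0.11  ]
0.12 57 [ 0.6085 -0.0928  0.1152] [ 0.6657 -0.0448  0.1249] [ 0.6288 -0.0805  0.12  ]
0.13 92 [ 0.6124 -0.091   0.125 ] [ 0.6622 -0.0453  0.1349] [ 0.6348 -0.0744  0.1296]
0.14 39 [ 0.6213 -0.082   0.1351] [ 0.6532 -0.0508  0.1449] [ 0.6374 -0.069   0.1398]
0.15 28 [ 0.6223 -0.0755  0.1452] [ 0.6474 -0.053   0.1538] [ 0.6354 -0.065   0.1474]
0.16 9 [ 0.6224 -0.0768  0.155 ] [ 0.6268 -0.0594  0.1636] [ 0.624  -0.0698  0.1599]
0.17 11 [ 0.623  -0.0729  0.1651] [ 0.6266 -0.0522  0.1746] [ 0.6242 -0.0639  0.1699]
0.18 7 [ 0.6231 -0.07    0.176 ] [ 0.6614 -0.0595  0.183 ] [ 0.6298 -0.066   0.1793]
0.19 8 [ 0.623  -0.0718  0.1865] [ 0.6288 -0.0568  0.1946] [ 0.6247 -0.0659  0.1906]
0.2 15 [ 0.6234 -0.0754  0.1972] [ 0.6554 -0.0535  0.205 ] [ 0.6344 -0.0662  0.2013]
0.21 14 [ 0.6236 -0.0973  0.2053] [ 0.656  -0.0537  0.2149] [ 0.636 
[... 1319 characters left out ...]
803]
0.19 339 [ 0.6215 -0.0726  0.185 ] [ 0.6552 -0.0521  0.195 ] [ 0.6302 -0.0601  0.19  ]
0.2 297 [ 0.6218 -0.0723  0.195 ] [ 0.6526 -0.0521  0.2049] [ 0.6258 -0.0611  0.1998]
0.21 471 [ 0.6222 -0.1199  0.205 ] [ 0.6551 -0.0254  0.215 ] [ 0.6276 -0.0659  0.2114]
0.22 2015 [ 0.622  -0.1199  0.215 ] [ 0.6563 -0.0251  0.225 ] [ 0.634  -0.071   0.2202]
0.23 371 [ 0.6317 -0.0721  0.225 ] [ 0.6425 -0.0519  0.235 ] [ 0.6361 -0.0613  0.2296]
0.24 359 [ 0.6347 -0.0718  0.235 ] [ 0.6431 -0.0518  0.245 ] [ 0.6366 -0.061   0.2401]
0.25 410 [ 0.6348 -0.0723  0.245 ] [ 0.6432 -0.0518  0.255 ] [ 0.6369 -0.0611  0.2501]
0.26 299 [ 0.6343 -0.0719  0.255 ] [ 0.6454 -0.0519  0.2593] [ 0.6388 -0.0615  0.2577]
```

```bash
python3 - <<'E'
from h import *
np.set_printoptions(precision=4,suppress=True,linewidth=150)
o=get_obs(); Rm=R.from_euler('xyz',o['eef_rot']).as_matrix(); T=o['ee_pos']; print(T,o['grip_width'],o['qpos'],o['time_s'])
for n in('side','wrist'):
  c=load(n); q=(cloud(c).reshape(-1,3)-T)@Rm
  q=q[(np.abs(q[:,0])<.045)&(np.abs(q[:,1])<.03)&(q[:,2]<.01)&(q[:,2]>-.12)]
  print(n,w2px(c,T),w2px(c,T-.019*Rm[:,2]))
  for z in np.arange(-.1,.015,.01):
    s=q[np.abs(q[:,2]-z)<.005]
    if len(s): print(z.round(3),len(s),s.min(0),s.max(0))
E
```

```text
[ 0.6499 -0.0023  0.2344] 0.0005201625241660751 [-0.0819  0.1362  1.7119  0.0755  0.6858 -1.6975] 13.2
side [329.5542 183.9309] [326.4379 180.0136]
-0.08 4 [-0.0082 -0.0142 -0.0766] [ 0.0066 -0.0123 -0.0751]
-0.07 18 [-0.0097 -0.0148 -0.0748] [ 0.0084 -0.0001 -0.065 ]
-0.06 18 [-0.0103 -0.0176 -0.0646] [ 0.0077  0.0049 -0.0555]
-0.05 23 [-0.0107 -0.016  -0.055 ] [ 0.0094  0.0087 -0.0457]
-0.04 22 [-0.0107 -0.0186 -0.0449] [ 0.0082  0.0053 -0.0358]
-0.03 5 [-0.0101 -0.0084 -0.0335] [ 0.0065  0.0061 -0.0281]
-0.0 31 [ 0.0111 -0.0284 -0.0001] [0.0222 0.0293 0.0049]
0.01 13 [ 0.0116 -0.0255  0.0053] [0.0229 0.0294 0.0087]
wrist [254.7765 218.8681] [254.6732 228.7961]
-0.1 137 [ 0.0001 -0.0017 -0.1027] [ 0.0111  0.003  -0.0951]
-0.09 318 [-0.0071 -0.0118 -0.095 ] [ 0.0111  0.0133 -0.085 ]
-0.08 581 [-0.0057 -0.0118 -0.0849] [ 0.0111  0.0133 -0.075 ]
-0.07 449 [ 0.008  -0.0118 -0.075 ] [ 0.0109  0.0131 -0.065 ]
-0.06 354 [ 0.0081 -0.0119 -0.065 ] [ 0.0111  0.013  -0.055 ]
-0.05 300 [ 0.0082 -0.0117 -0.055 ] [ 0.0111  0.0129 -0.045 ]
-0.04 250 [ 0.0083 -0.0116 -0.045 ] [ 0.0108  0.0129 -0.035 ]
-0.03 96 [ 0.0083 -0.0104 -0.035 ] [ 0.0109  0.0109 -0.0276]
-0.0 944 [ 0.014  -0.03    0.0008] [0.0244 0.03   0.005 ]
0.01 335 [ 0.0135 -0.0296  0.005 ] [0.0251 0.0298 0.0099]
```

```bash
python3 - <<'E'
from h import *
np.set_printoptions(precision=3,suppress=True,linewidth=170)
o=get_obs(); Rm=R.from_euler('xyz',o['eef_rot']).as_matrix(); T=o['ee_pos']
w=load('wrist'); X=(cloud(w)-T)@Rm
for r in range(205,262,4):
    print(r,[ (int(w['pixels'][r,u].mean()), X[r,u].round(3).tolist()) for u in (244,250,262,268)])
E
```

```text
205 [(121, [-0.083, -0.02, 0.283]), (102, [-0.093, -0.01, 0.316]), (45, [-0.094, 0.012, 0.317]), (98, [-0.083, 0.022, 0.284])]
209 [(140, [-0.088, -0.02, 0.277]), (119, [-0.104, -0.011, 0.323]), (56, [-0.104, 0.012, 0.325]), (101, [-0.088, 0.022, 0.278])]
213 [(137, [-0.093, -0.02, 0.27]), (119, [0.079, 0.001, -0.207]), (71, [-0.115, 0.013, 0.331]), (109, [-0.093, 0.022, 0.272])]
217 [(186, [-0.097, -0.02, 0.263]), (189, [-0.361, -0.025, 0.964]), (190, [-0.359, 0.026, 0.96]), (157, [-0.098, 0.021, 0.264])]
221 [(185, [-0.103, -0.019, 0.26]), (110, [0.01, -0.003, -0.03]), (112, [0.01, 0.005, -0.03]), (153, [-0.104, 0.021, 0.26])]
225 [(115, [0.011, -0.006, -0.038]), (115, [0.01, -0.003, -0.037]), (115, [0.01, 0.005, -0.037]), (112, [0.01, 0.008, -0.037])]
229 [(113, [0.01, -0.006, -0.044]), (115, [0.01, -0.003, -0.043]), (110, [0.01, 0.005, -0.043]), (113, [0.01, 0.008, -0.043])]
233 [(115, [0.011, -0.006, -0.05]), (115, [0.01, -0.003, -0.049]), (114, [0.01, 0.004, -0.048]), (111, [0.01, 0.008, -0.05])]
237 [(108, [0.01, -0.006, -0.054]), (111, [0.01, -0.002, -0.055]), (110, [0.01, 0.004, -0.055]), (111, [0.01, 0.008, -0.055])]
241 [(116, [0.01, -0.006, -0.06]), (112, [0.011, -0.002, -0.061]), (113, [0.01, 0.004, -0.06]), (112, [0.01, 0.007, -0.06])]
245 [(113, [0.01, -0.005, -0.065]), (113, [0.01, -0.002, -0.065]), (114, [0.01, 0.004, -0.065]), (112, [0.01, 0.007, -0.064])]
249 [(109, [0.01, -0.005, -0.07]), (112, [0.01, -0.002, -0.07]), (113, [0.01, 0.004, -0.069]), (111, [0.011, 0.007, -0.07])]
253 [(110, [0.01, -0.005, -0.074]), (113, [0.01, -0.002, -0.073]), (115, [0.01, 0.004, -0.074]), (117, [0.01, 0.007, -0.073])]
257 [(111, [0.01, -0.005, -0.078]), (112, [0.01, -0.002, -0.077]), (113, [0.01, 0.004, -0.078]), (113, [0.01, 0.007, -0.078])]
261 [(113, [0.01, -0.005, -0.082]), (112, [0.01, -0.002, -0.082]), (109, [0.01, 0.004, -0.082]), (113, [0.011, 0.007, -0.083])]
```

The depth points put the finger tips about 27 mm behind the reported TCP, which would explain the miss over the tab. I'll back off along the tool, open, return above the tab and measure the tips when open.

Request:
{"op": "send_rows", "data": {
  "motion": [
    [[0, 0, -0.7], [0, 0, 0], -1],
    [[0, 0, -0.8], [0, 0, 0], -1],
    [[0, 0, -0.5], [0, 0, 0], -1],
    [[0, -0.5, 0], [0, 0, 0], 0.2],
    [[0, -0.8, 0], [0, 0, 0], 0.2],
    [[0, -0.7, 0], [0, 0, 0], 0.2],
    [[0, 0, 0], [0, 0, 0], 0.2],
    [[0, 0, 0], [0, 0, 0], 0.2]
  ]
}}

```text
time_s: 14.0
ee_pos: [0.6155, -0.0638, 0.2834]
eef_rot: [3.141, 0.611, 3.14]
force: [-0.2, 0.4, 0.1]
grip_width: 0.0371
grip_force: 0.0
```

```bash
python3 - <<'E'
from h import *
np.set_printoptions(precision=4,suppress=True,linewidth=150)
for n in('side','wrist','top'): cam(n)
o=get_obs(); Rm=R.from_euler('xyz',o['eef_rot']).as_matrix(); T=o['ee_pos']; print(T,o['grip_width'],o['time_s'],o['force'])
for n in('side','wrist','top'):
  c=load(n); q=(cloud(c).reshape(-1,3)-T)@Rm
  q=q[(np.abs(q[:,0])<.02)&(np.abs(q[:,1])<.05)&(q[:,2]<.03)&(q[:,2]>-.12)]
  print(n)
  for z in np.arange(-.1,.03,.01):
    s=q[np.abs(q[:,2]-z)<.005]
    if len(s): print(z.round(3),len(s),s.min(0),s.max(0))
w=load('wrist');X=cloud(w);q=X.reshape(-1,3); q=q[(np.abs(q[:,0]-.64)<.05)&(q[:,1]>-.12)&(q[:,1]<-.0)&(q[:,2]>.235)&(q[:,2]<.262)]
print('tab',len(q),q.min(0),q.max(0))
E
```

```text
[ 0.6156 -0.0629  0.2835] 0.04881242778956381 14.15 [-0.3553 -0.5554 -0.0313]
side
-0.09 12 [-0.0088 -0.0361 -0.0918] [ 0.0081 -0.0288 -0.0854]
-0.08 23 [-0.0102 -0.0351 -0.0844] [ 0.0092 -0.021  -0.0756]
-0.07 20 [-0.0102 -0.0377 -0.0748] [ 0.0097 -0.0248 -0.0658]
-0.06 24 [-0.0099 -0.0363 -0.065 ] [ 0.0078  0.0158 -0.055 ]
-0.05 35 [-0.0102 -0.0367 -0.0549] [ 0.0087  0.0207 -0.0451]
-0.04 29 [-0.0101 -0.0354 -0.0447] [ 0.0077  0.0225 -0.0351]
-0.03 9 [-0.0103 -0.0265 -0.0348] [ 0.0067  0.0187 -0.0277]
wrist
-0.1 838 [-0.0008 -0.0313 -0.105 ] [ 0.0112  0.0305 -0.0951]
-0.09 856 [-0.0071 -0.0333 -0.095 ] [ 0.0111  0.0323 -0.085 ]
-0.08 746 [-0.0074 -0.0332 -0.085 ] [ 0.0111  0.0329 -0.075 ]
-0.07 588 [-0.0076 -0.0333 -0.075 ] [ 0.011   0.0324 -0.065 ]
-0.06 497 [-0.0072 -0.0329 -0.065 ] [ 0.0109  0.032  -0.055 ]
-0.05 415 [-0.0075 -0.0328 -0.055 ] [ 0.0109  0.0319 -0.045 ]
-0.04 348 [-0.0077 -0.033  -0.0449] [ 0.0108  0.032  -0.035 ]
-0.03 161 [-0.0074 -0.0297 -0.0349] [ 0.0108  0.0288 -0.0267]
top
-0.1 2 [-0.01   -0.0253 -0.0992] [-0.0094 -0.0232 -0.0966]
-0.09 1 [-0.0073 -0.0215 -0.088 ] [-0.0073 -0.0215 -0.088 ]
-0.05 5 [-0.0113 -0.0292 -0.0538] [ 0.0011 -0.0219 -0.0465]
-0.04 4 [-0.011  -0.0298 -0.0421] [-0.0095 -0.0229 -0.0356]
-0.03 2 [-0.0118 -0.0254 -0.0348] [-0.0106 -0.0233 -0.0294]
tab 589 [ 0.6349 -0.0721  0.2351] [ 0.6443 -0.0523  0.2595]
```

All three cameras agree that the tips are 27 mm short of the reported TCP, so I'll allow for that from here on. To regrasp I advance 87 mm along the tool.

Request:
{"op": "send_rows", "data": {
  "motion": [
    [[0, 0.03, 0.6], [0, 0, 0], 0.2],
    [[0, 0, 0.8], [0, 0, 0], 0.2],
    [[0, 0, 0.7], [0, 0, 0], 0.2],
    [[0, 0, 0.5], [0, 0, 0], 0.2],
    [[0, 0, 0.3], [0, 0, 0], 0.2],
    [[0, 0, 0], [0, 0, 0], 0.2],
    [[0, 0, 0], [0, 0, 0], -1],
    [[0, 0, 0], [0, 0, 0], -1],
    [[0, 0, 0], [0, 0, 0], -1],
    [[0, 0, 0], [0, 0, 0], -1],
    [[0, 0, 0], [0, 0, 0], -1],
    [[0, 0, 0], [0, 0, 0], -1]
  ],
  "squeeze": 15
}}

```text
time_s: 15.35
ee_pos: [0.6655, -0.0627, 0.2126]
eef_rot: [-3.141, 0.611, -3.142]
force: [-1.6, 0.4, 2.2]
grip_width: 0.0202
grip_force: 15.0
```

Request:
{"op": "send_rows", "data": {
  "motion": [
    [[0, 0.2, 0], [0, 0, 0], -1],
    [[0, 0.4, 0], [0, 0, 0], -1],
    [[0, 0.5, 0], [0, 0, 0], -1],
    [[0, 0.6, 0], [0, 0, 0], -1],
    [[0, 0.7, 0], [0, 0, 0], -1],
    [[0, 0.7, 0], [0, 0, 0], -1],
    [[0, 0.7, 0], [0, 0, 0], -1],
    [[0, 0.7, 0], [0, 0, 0], -1],
    [[0, 0.6, 0], [0, 0, 0], -1],
    [[0, 0.5, 0], [0, 0, 0], -1],
    [[0, 0.3, 0], [0, 0, 0], -1],
    [[0, 0.11, 0], [0, 0, 0], -1]
  ]
}}

```text
time_s: 16.55
ee_pos: [0.6656, 0.1182, 0.2126]
eef_rot: [-3.141, 0.611, -3.141]
force: [-0.1, -4.9, 3.2]
grip_width: 0.02
grip_force: 15.0
```

Request:
{"op": "send_rows", "data": {
  "motion": [
    [[0, 0, 0], [0, 0, 0], -1],
    [[0, 0, 0], [0, 0, 0], -1]
  ]
}}

```text
time_s: 16.75
ee_pos: [0.6656, 0.1178, 0.2126]
eef_rot: [3.14, 0.611, 3.141]
force: [-0.3, 4.0, 3.6]
grip_width: 0.0196
grip_force: 15.0
```

Now I'll release, back off along the tool, and check where it hangs relative to the hood.

Request:
{"op": "send_rows", "data": {
  "motion": [
    [[0, 0, 0], [0, 0, 0], -0.6],
    [[0, 0, 0], [0, 0, 0], -0.2],
    [[0, 0, 0], [0, 0, 0], 0.2],
    [[0, 0, 0], [0, 0, 0], 0.2],
    [[0, 0, 0], [0, 0, 0], 0.2],
    [[0, 0, -0.4], [0, 0, 0], 0.2],
    [[0, 0, -0.8], [0, 0, 0], 0.2],
    [[0, 0, -0.9], [0, 0, 0], 0.2],
    [[0, 0, -0.9], [0, 0, 0], 0.2],
    [[0, 0, -0.6], [0, 0, 0], 0.2],
    [[0, 0, 0], [0, 0, 0], -1],
    [[0, 0, 0], [0, 0, 0], -1]
  ]
}}

```text
time_s: 17.95
ee_pos: [0.6034, 0.1176, 0.3008]
eef_rot: [3.141, 0.611, -3.142]
force: [0.3, 1.3, 0.6]
grip_width: 0.0438
grip_force: 0.0
```

```bash
python3 - <<'E'
from h import *
np.set_printoptions(precision=4,suppress=True,linewidth=150)
for n in('side','wrist','top'): cam(n)
o=get_obs(); print(o['ee_pos'],o['eef_rot'],o['time_s'],o['grip_width'],o['qpos'])
for n in('wrist','side','top'):
  X=cloud(load(n)); q=X.reshape(-1,3)
  s=q[(np.abs(q[:,0]-.639)<.008)&(np.abs(q[:,1]-.12)<.03)&(q[:,2]>.234)&(q[:,2]<.262)]
  if len(s): print(n,'tab',len(s),s.min(0),s.max(0))
  s=q[(np.abs(q[:,0]-.625)<.006)&(np.abs(q[:,1]-.12)<.03)&(q[:,2]>.15)&(q[:,2]<.2)]
  if len(s): print(n,'stem',len(s),s.min(0),s.max(0))
  s=q[(q[:,0]>.641)&(q[:,0]<.67)&(np.abs(q[:,1]-.12)<.1)&(q[:,2]>.264)&(q[:,2]<.29)]
  if len(s): print(n,'hood edge',len(s),s.min(0),s.max(0))
# console: plane fit of face & buttons from wrist/top
t=load('top');X=cloud(t)
g=t['pixels'].astype(int)
box=(X[...,0]>.33)&(X[...,0]<.50)&(X[...,1]>.17)&(X[...,1]<.42)&(X[...,2]>.025)&(X[...,2]<.115)
p=X[box]
A=np.c_[p[:,:2],np.ones(len(p))]
k=np.ones(len(p),bool)
for _ in range(8):
    co=np.linalg.lstsq(A[k],p[k,2],rcond=None)[0]; k=np.abs(A@co-p[:,2])<.004
nrm=np.array([-co[0],-co[1],1]);nrm/=np.linalg.norm(nrm);print('plane',co,k.sum(),'normal',nrm,'lean',np.degrees(np.arccos(nrm[2])),'yaw',np.arctan2(-nrm[1],-nrm[0]))
h=(p-np.c_[np.zeros((len(p),2)),np.full(len(p),co[2])])@nrm
full=(X-np.array([0,0,co[2]]))@nrm
for lo,hi,nm in((.014,.021,'start/lamp'),(.024,.033,'stop')):
    m=box&(full>lo)&(full<hi); kk,l,st,ce=cv2.connectedComponentsWithStats(m.astype(np.uint8))
    for i in range(1,kk):
        if st[i,4]>12: print(nm,st[i],ce[i],X[l==i].mean(0),np.median(full[l==i]),g[l==i].mean())
q=p[k];print('face ext',q.min(0),q.max(0)); print(cv2.minAreaRect((q[:,:2]*1000).astype(np.float32)))
E
```

```text
[0.6036 0.1174 0.2994] [-3.1411  0.6091 -3.1415] 18.1 0.031626235178119376 [ 0.1838  0.0199  1.6848 -0.1413  0.8408 -1.325 ]
wrist tab 518 [0.6345 0.1079 0.234 ] [0.644  0.1275 0.2597]
wrist stem 579 [0.6213 0.1077 0.1502] [0.6246 0.1276 0.2   ]
wrist hood edge 3244 [0.6426 0.0513 0.2659] [0.6674 0.1818 0.29  ]
side tab 33 [0.6356 0.1035 0.2351] [0.6455 0.1274 0.2614]
side stem 32 [0.622  0.1029 0.1517] [0.6281 0.1257 0.198 ]
side hood edge 233 [0.6447 0.0471 0.2654] [0.6696 0.184  0.2899]
top tab 54 [0.6349 0.1085 0.2369] [0.6444 0.1284 0.262 ]
top hood edge 481 [0.6439 0.0539 0.268 ] [0.6699 0.1834 0.29  ]
plane [ 0.6889  0.0261 -0.2235] 1495 normal [-0.5672 -0.0215  0.8233] lean 34.580819905671646 yaw 0.03788915091665179
start/lamp [150 201   8   9  40] [153.525 205.325] [0.4005 0.2988 0.0811] 0.017204900259959716 31.491666666666667
start/lamp [135 203   7   5  16] [138.125 205.125] [0.4013 0.343  0.0816] 0.015525381524905459 194.04166666666666
stop [164 201  10  11  64] [168.3438 206.2812] [0.396  0.2544 0.0899] 0.02763784108517047 34.786458333333336
face ext [0.3483 0.2417 0.025 ] [0.4773 0.3865 0.1132]
((414.95111083984375, 314.02508544921875), (128.58447265625, 142.27171325683594), 2.223264455795288)
```

The carrier hangs at y=0.1177 and the hood's middle is at about 0.117 to 0.118, so it is at the pointer. The start button top is near (0.400, 0.299, 0.081), and the tool's 35° lean already matches the face's normal. Moving to hover over it with the fingers shut.

Request:
{"op": "send_rows", "data": {
  "motion": [
    [[0.4, 0.2, -0.2], [0, 0, 0], -1],
    [[0.8, 0.5, -0.1], [0, 0, 0], -1],
    [[0.9, 0.6, 0], [0, 0, 0], -1],
    [[0.9, 0.6, 0], [0, 0, 0], -1],
    [[0.9, 0.6, 0], [0, 0, 0], -1],
    [[0.9, 0.6, 0], [0, 0, 0], -1],
    [[0.9, 0.6, 0], [0, 0, 0], -1],
    [[0.9, 0.6, 0], [0, 0, 0], -1],
    [[0.9, 0.6, 0], [0, 0, 0], -1],
    [[0.9, 0.6, 0], [0, 0, 0], -1],
    [[0.9, 0.5, 0], [0, 0, 0], -1],
    [[0.5, 0.1, 0], [0, 0, 0], -1]
  ]
}}

```text
time_s: 19.3
ee_pos: [0.3553, 0.3012, 0.1379]
eef_rot: [-3.14, 0.61, -3.139]
force: [-0.2, -0.0, 1.5]
grip_width: 0.0005
grip_force: 0.0
```

Request:
{"op": "send_rows", "data": {
  "motion": [
    [[0, 0, 0], [0, 0, 0], -1],
    [[0, 0, 0], [0, 0, 0], -1]
  ]
}}

```text
time_s: 19.5
ee_pos: [0.3575, 0.3006, 0.1396]
eef_rot: [-3.142, 0.611, -3.141]
force: [0.1, 0.5, 0.2]
grip_width: 0.0003
grip_force: 0.0
```

```bash
python3 - <<'E'
from h import *
np.set_printoptions(precision=4,suppress=True,linewidth=150)
for n in('wrist','side','top'): cam(n)
o=get_obs(); T=o['ee_pos'];Rm=R.from_euler('xyz',o['eef_rot']).as_matrix(); print(T,o['eef_rot'],o['time_s'],o['grip_width'],o['qpos'])
for n in('wrist','top','side'):
    c=load(n);X=cloud(c); dark=(c['pixels'].max(-1)<60)&(X[...,0]>.34)&(X[...,0]<.45)&(X[...,1]>.2)&(X[...,1]<.36)&(X[...,2]>.05)&(X[...,2]<.12)
    kk,l,st,ce=cv2.connectedComponentsWithStats(dark.astype(np.uint8))
    for i in range(1,kk):
        if st[i,4]>25:
            P=X[l==i]; L=(P-T)@Rm; top=L[:,2]<np.percentile(L[:,2],20)+.003
            r=cv2.minEnclosingCircle((L[top][:,:2]*1000).astype(np.float32))
            print(n,st[i],'top world',P[top].mean(0),'tool',L[top].mean(0),'mid mm',np.round(r[0],1),'r',round(r[1],1))
c=load('wrist');cv2.imwrite('pics/w3.png',cv2.resize(c['pixels'][...,::-1],(800,600)))
E
```

```text
[0.3582 0.3004 0.14  ] [3.1407 0.6114 3.1401] 19.65 0.0006854771206650617 [ 0.9119 -0.0355  2.1319 -0.7064  0.7743 -0.2086]
wrist [ 184  173   39   38 1082] top world [0.3931 0.2479 0.0855] tool [ 0.0026 -0.0525  0.0647] mid mm [  1.7 -51.4] r 17.9
wrist [243 177  22  23 384] top world [0.3971 0.2983 0.0777] tool [ 0.0039 -0.002   0.0734] mid mm [ 4.  -1.9] r 10.7
top [164 201  14  12 126] top world [0.3951 0.2487 0.0896] tool [-0.0014 -0.0517  0.0625] mid mm [ -1.4 -53.1] r 17.3
top [150 202   8   8  49] top world [0.3987 0.2984 0.0823] tool [-0.0001 -0.0019  0.0705] mid mm [ 0.4 -2.5] r 11.0
side [240 173   8  13  72] top world [0.3978 0.2411 0.0898] tool [-0.0037 -0.0593  0.0639] mid mm [ -4.5 -57.9] r 17.5
```

View pics/w3.png

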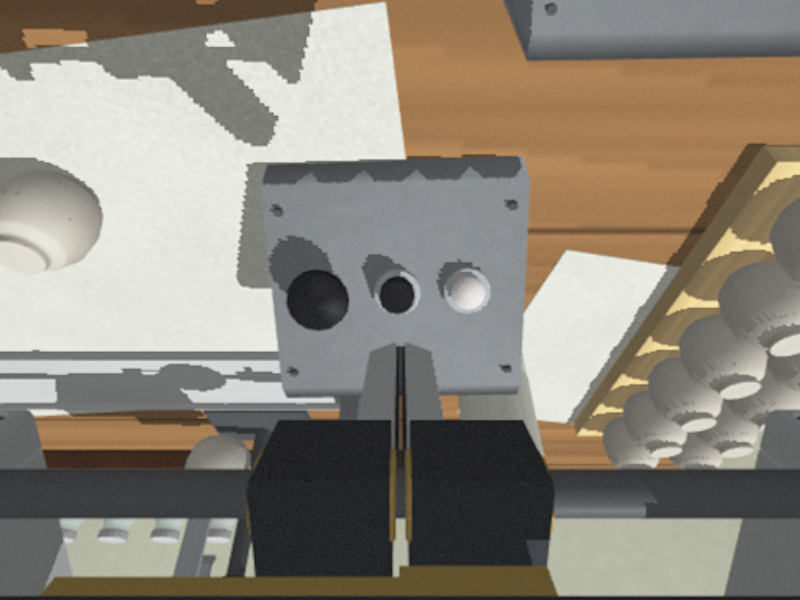

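The picture shows the start button at (397,293), the mushroom at (318,298), the lamp at (466,290), and the shut fingers at (400,360). In tool axes the button is off by about (+2, -2) mm and is some 99 mm ahead of the tips.

Request:
{"op": "send_rows", "data": {
  "motion": [
    [[0.07, -0.07, 0.3], [0, 0, 0], -1],
    [[0, 0, 0.8], [0, 0, 0], -1],
    [[0, 0, 0.8], [0, 0, 0], -1],
    [[0, 0, 0.6], [0, 0, 0], -1],
    [[0, 0, 0.3], [0, 0, 0], -1],
    [[0, 0, 0], [0, 0, 0], -1],
    [[0, 0, 0], [0, 0, 0], -1]
  ]
}}

```text
time_s: 20.35
ee_pos: [0.404, 0.2984, 0.0697]
eef_rot: [3.141, 0.611, 3.141]
force: [-0.3, -0.0, 0.5]
grip_width: 0.0003
grip_force: 0.0
```

```bash
python3 - <<'E'
from h import *
np.set_printoptions(precision=4,suppress=True,linewidth=150)
for n in('wrist','top'): cam(n)
o=get_obs(); T=o['ee_pos'];Rm=R.from_euler('xyz',o['eef_rot']).as_matrix(); print(T,o['force'])
for n in('wrist','top'):
    c=load(n);X=(cloud(c)-T)@Rm
    q=X[(np.abs(X[...,0])<.02)&(np.abs(X[...,1])<.02)&(X[...,2]>-.06)&(X[...,2]<.02)]
    h,e=np.histogram(q[:,2],np.arange(-.06,.021,.004)); print(n,list(zip((e[:-1]*1000).round(),h)))
    f=q[q[:,2]<-.022]; print(f.max(0) if len(f) else 0)
    f=q[(q[:,2]>-.020)&(q[:,2]<-.008)]; print('btn',f.min(0) if len(f) else 0, f.max(0) if len(f) else 0, len(f))
E
```

```text
[0.404  0.2987 0.0702] [0.6073 0.4662 0.6898]
wrist [(np.float64(-60.0), np.int64(141)), (np.float64(-56.0), np.int64(127)), (np.float64(-52.0), np.int64(115)), (np.float64(-48.0), np.int64(116)), (np.float64(-44.0), np.int64(104)), (np.float64(-40.0), np.int64(99)), (np.float64(-36.0), np.int64(77)), (np.float64(-32.0), np.int64(44)), (np.float64(-28.0), np.int64(6)), (np.float64(-24.0), np.int64(0)), (np.float64(-20.0), np.int64(0)), (np.float64(-16.0), np.int64(1)), (np.float64(-12.0), np.int64(296)), (np.float64(-8.0), np.int64(54)), (np.float64(-4.0), np.int64(47)), (np.float64(0.0), np.int64(378)), (np.float64(4.0), np.int64(653)), (np.float64(8.0), np.int64(342)), (np.float64(12.0), np.int64(0)), (np.float64(16.0), np.int64(0))]
[ 0.0111  0.012  -0.0271]
btn [ 0.0007 -0.0116 -0.0121] [ 0.012   0.0106 -0.008 ] 297
top [(np.float64(-60.0), np.int64(7)), (np.float64(-56.0), np.int64(7)), (np.float64(-52.0), np.int64(13)), (np.float64(-48.0), np.int64(5)), (np.float64(-44.0), np.int64(4)), (np.float64(-40.0), np.int64(7)), (np.float64(-36.0), np.int64(3)), (np.float64(-32.0), np.int64(3)), (np.float64(-28.0), np.int64(0)), (np.float64(-24.0), np.int64(0)), (np.float64(-20.0), np.int64(2)), (np.float64(-16.0), np.int64(11)), (np.float64(-12.0), np.int64(19)), (np.float64(-8.0), np.int64(5)), (np.float64(-4.0), np.int64(14)), (np.float64(0.0), np.int64(31)), (np.float64(4.0), np.int64(45)), (np.float64(8.0), np.int64(14)), (np.float64(12.0), np.int64(0)), (np.float64(16.0), np.int64(0))]
[ 0.0084  0.0126 -0.0304]
btn [-0.0153 -0.0109 -0.0161] [ 0.0037  0.01   -0.008 ] 32
```

The gap from tips to button is about 15 mm, and they are centred. Pressing in small steps.

Request:
{"op": "send_rows", "data": {
  "motion": [
    [[0, 0, 0.25], [0, 0, 0], -1],
    [[0, 0, 0.2], [0, 0, 0], -1],
    [[0, 0, 0.1], [0, 0, 0], -1],
    [[0, 0, 0], [0, 0, 0], -1]
  ]
}}

```text
time_s: 20.85
ee_pos: [0.4136, 0.2984, 0.0555]
eef_rot: [-3.141, 0.61, -3.141]
force: [-1.3, 0.9, 1.8]
grip_width: 0.0001
grip_force: 0.8
```

Request:
{"op": "send_rows", "data": {
  "motion": [
    [[0, 0, 0.05], [0, 0, 0], -1],
    [[0, 0, 0.05], [0, 0, 0], -1],
    [[0, 0, 0], [0, 0, 0], -1],
    [[0, 0, 0], [0, 0, 0], -1]
  ]
}}

```text
time_s: 21.25
ee_pos: [0.4151, 0.2985, 0.0535]
eef_rot: [3.141, 0.611, -3.142]
force: [-3.5, 0.3, 1.0]
grip_width: 0.0004
grip_force: 1.6
```

Request:
{"op": "send_rows", "data": {
  "motion": [
    [[0, 0, 0.05], [0, 0, 0], -1],
    [[0, 0, 0.05], [0, 0, 0], -1],
    [[0, 0, 0.03], [0, 0, 0], -1],
    [[0, 0, 0], [0, 0, 0], -1],
    [[0, 0, 0], [0, 0, 0], -1]
  ]
}}

```text
time_s: 21.75
ee_pos: [0.4171, 0.2986, 0.0508]
eef_rot: [3.141, 0.611, 3.141]
force: [-20.0, -2.7, 19.3]
grip_width: 0.0005
grip_force: 13.6
```

Request:
{"op": "send_rows", "data": {
  "motion": [
    [[0, 0, 0.05], [0, 0, 0], -1],
    [[0, 0, 0], [0, 0, 0], -1],
    [[0, 0, 0], [0, 0, 0], -1]
  ]
}}

```text
time_s: 22.05
ee_pos: [0.4176, 0.2987, 0.0504]
eef_rot: [3.141, 0.612, 3.141]
force: [-40.5, -8.7, 41.2]
grip_width: 0.0007
grip_force: 28.7
```

The button is bottomed out. Backing off.

Request:
{"op": "send_rows", "data": {
  "motion": [
    [[0, 0, -0.3], [0, 0, 0], -1],
    [[0, 0, -0.6], [0, 0, 0], -1],
    [[0, 0, -0.9], [0, 0, 0], -1],
    [[0, 0, -0.9], [0, 0, 0], -1],
    [[0, 0, -0.6], [0, 0, 0], -1],
    [[0, 0, 0], [0, 0, 0], -1],
    [[0, 0, 0], [0, 0, 0], -1]
  ]
}}

```text
time_s: 22.75
ee_pos: [0.3618, 0.2985, 0.1299]
eef_rot: [3.141, 0.611, -3.142]
force: [-0.1, 0.5, -1.3]
grip_width: 0.0006
grip_force: 0.0
```

```bash
python3 - <<'E'
from h import *
np.set_printoptions(precision=4,suppress=True,linewidth=150)
old=load('top')
for n in('wrist','side','top'): cam(n)
o=get_obs(); T=o['ee_pos'];Rm=R.from_euler('xyz',o['eef_rot']).as_matrix(); print(T,o['time_s'],o['force'],np.abs(o['joint_vel']).max())
c=load('wrist');X=cloud(c)
d=np.array([.573,.0,-.82])
for nm,y0,y1 in(('start',.288,.308),('stop',.235,.262)):
    dk=(c['pixels'].max(-1)<60)&(X[...,0]>.36)&(X[...,0]<.43)&(X[...,1]>y0)&(X[...,1]<y1)&(X[...,2]<.12); P=X[dk]
    print(nm,len(P),P.mean(0) if len(P) else 0, np.percentile(P@d,5)if len(P) else 0)
f=(X[...,1]>.31)&(X[...,1]<.318)&(X[...,0]>.37)&(X[...,0]<.41)&(X[...,2]<.09)&(X[...,2]>.03); print('face',np.median(X[f]@d))
for n in('side','top'):
  q=cloud(load(n)).reshape(-1,3)
  s=q[(np.abs(q[:,0]-.639)<.008)&(np.abs(q[:,1]-.12)<.03)&(q[:,2]>.234)&(q[:,2]<.262)]
  if len(s): print(n,'tab',len(s),s.min(0),s.max(0))
E
```

```text
[0.3617 0.2981 0.1291] 22.9 [0.5193 0.1869 0.9219] 0.005897922509718854
start 406 [0.3966 0.2981 0.0767] 0.1626937308901144
stop 971 [0.3921 0.2482 0.0838] 0.15350424223386994
face 0.18129946160732746
side tab 31 [0.6355 0.1038 0.2347] [0.6443 0.1258 0.2618]
top tab 51 [0.6346 0.1083 0.2343] [0.644  0.1278 0.2618]
```

```bash
python3 -c "
from station import *
print(hand_in())"
```

```text
the job is handed in; nothing more can be done
None
```

I handed in the job at about 23 s of the 54 s allowed: the carrier hangs freely at the pointer, and the start button was pressed fully and sprang back with the stop button untouched. The first try at regrasping the tab for the slide missed because the finger tips sit 27 mm short of the reported TCP, so I allowed for that from then on. The hand-in returned no verdict.

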